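Rack the doming punches in reverse order

TASK

Move the four doming punches from their coloured pads on the plywood board into the four pockets of the dark wooden rack, in reverse order: seen from the robot, the punch that stands farthest left goes into the pocket farthest right, the next into the pocket beside it, and so on, so that the row is reversed. Stand each punch upright on the floor of its own pocket and let go, without tipping any punch over.

Things in the scene. Friction and masses are not known exactly. Their poses are not given: they have to be found in the camera images.
- punch_red: doming punch with a red sleeve: upright round steel piece, 36 mm diameter from its flat foot to 54 mm height (red from 10 to 54 mm), above that a thin neck and a polished steel ball head of 18 mm diameter, 75 mm tall in all, about 0.26 kg. Origin at the centre of its underside, z up along its axis; loose.
- punch_yellow: doming punch with a yellow sleeve: upright round steel piece, 36 mm diameter from its flat foot to 54 mm height (yellow from 10 to 54 mm), above that a thin neck and a polished steel ball head of 22 mm diameter, 79 mm tall in all, about 0.26 kg. Origin at the centre of its underside, z up along its axis; loose.
- punch_green: doming punch with a green sleeve: upright round steel piece, 36 mm diameter from its flat foot to 54 mm height (green from 10 to 54 mm), above that a thin neck and a polished steel ball head of 26 mm diameter, 82 mm tall in all, about 0.26 kg. Origin at the centre of its underside, z up along its axis; loose.
- punch_blue: doming punch with a blue sleeve: upright round steel piece, 36 mm diameter from its flat foot to 54 mm height (blue from 10 to 54 mm), above that a thin neck and a polished steel ball head of 30 mm diameter, 86 mm tall in all, about 0.26 kg. Origin at the centre of its underside, z up along its axis; loose.
- pad_red: red round pad with a cork centre, 58 mm diameter, 6 mm thick, fixed on the plywood board (12 mm thick); the red punch starts on it, within 3 mm of its centre; the empty pad goes on marking where that punch stood. Origin at the centre of its underside, z up; its top is 18 mm above the bench. The pads lie in one row in any order.
- pad_yellow: yellow round pad with a cork centre, 58 mm diameter, 6 mm thick, fixed on the plywood board (12 mm thick); the yellow punch starts on it, within 3 mm of its centre; the empty pad goes on marking where that punch stood. Origin at the centre of its underside, z up; its top is 18 mm above the bench. The pads lie in one row in any order.
- pad_green: green round pad with a cork centre, 58 mm diameter, 6 mm thick, fixed on the plywood board (12 mm thick); the green punch starts on it, within 3 mm of its centre; the empty pad goes on marking where that punch stood. Origin at the centre of its underside, z up; its top is 18 mm above the bench. The pads lie in one row in any order.
- pad_blue: blue round pad with a cork centre, 58 mm diameter, 6 mm thick, fixed on the plywood board (12 mm thick); the blue punch starts on it, within 3 mm of its centre; the empty pad goes on marking where that punch stood. Origin at the centre of its underside, z up; its top is 18 mm above the bench. The pads lie in one row in any order.
- rack: fixed dark wooden rack, 80 x 276 x 22 mm (x, y, z), with four square grey-lined pockets, 57 mm wide, 8 mm deep, in a row at x = 0, y = +99, +33, -33, -99 mm. Origin at the centre of its underside, z up; pocket floors at z = 14 mm; +y is the robot's left. Rack and plywood board lie crosswise before the robot, turned at most 0.18 rad, either one nearer, the rows 100 mm or more apart.
- board: fixed light plywood board, 76 x 276 x 12 mm (x, y, z), carrying the four coloured pads in a row at x = 0, y = +99, +33, -33, -99 mm. Origin at the centre of its underside, z up; +y is the robot's left. Bystanders (silver goblet 115 mm tall, steel dies, hammer) stand on the bench 70 mm or more from all punches and pockets.
Not all that is in view belongs to the job. Of the things shaped like the punch_red, the red one is meant.

How it is judged (in metres and radians):
At the end, for the whole second after the job is handed in: The k-th punch from the left on the pads rests in the k-th pocket from the right: centre within 13 mm of the pocket's along both rack axes, underside within 4 mm of its floor, within 0.1 rad of upright; all at rest (((y of pad_red in the frame of board between 0.089 and 0.109 m and y of punch_red in the frame of rack between -0.112 and -0.086 m) or (y of pad_red in the frame of board between 0.023 and 0.043 m and y of punch_red in the frame of rack between -0.046 and -0.02 m) or (y of pad_red in the frame of board between -0.043 and -0.023 m and y of punch_red in the frame of rack between 0.02 and 0.046 m) or (y of pad_red in the frame of board between -0.109 and -0.089 m and y of punch_red in the frame of rack between 0.086 and 0.112 m)) and x of punch_red in the frame of rack between -0.013 and 0.013 m and z of punch_red in the frame of rack between 0.01 and 0.018 m and angle between each of punch_red, punch_yellow, punch_green, punch_blue's own z axis and vertical below 0.1 rad and linear speed of each of punch_red, punch_yellow, punch_green, punch_blue below 0.02 m/s and angular speed of each of punch_red, punch_yellow, punch_green, punch_blue below 0.2 rad/s and ((y of pad_yellow in the frame of board between 0.089 and 0.109 m and y of punch_yellow in the frame of rack between -0.112 and -0.086 m) or (y of pad_yellow in the frame of board between 0.023 and 0.043 m and y of punch_yellow in the frame of rack between -0.046 and -0.02 m) or (y of pad_yellow in the frame of board between -0.043 and -0.023 m and y of punch_yellow in the frame of rack between 0.02 and 0.046 m) or (y of pad_yellow in the frame of board between -0.109 and -0.089 m and y of punch_yellow in the frame of rack between 0.086 and 0.112 m)) and x of punch_yellow in the frame of rack between -0.013 and 0.013 m and z of punch_yellow in the frame of rack between 0.01 and 0.018 m and ((y of pad_green in the frame of board between 0.089 and 0.109 m and y of punch_green in the frame of rack between -0.112 and -0.086 m) or (y of pad_green in the frame of board between 0.023 and 0.043 m and y of punch_green in the frame of rack between -0.046 and -0.02 m) or (y of pad_green in the frame of board between -0.043 and -0.023 m and y of punch_green in the frame of rack between 0.02 and 0.046 m) or (y of pad_green in the frame of board between -0.109 and -0.089 m and y of punch_green in the frame of rack between 0.086 and 0.112 m)) and x of punch_green in the frame of rack between -0.013 and 0.013 m and z of punch_green in the frame of rack between 0.01 and 0.018 m and ((y of pad_blue in the frame of board between 0.089 and 0.109 m and y of punch_blue in the frame of rack between -0.112 and -0.086 m) or (y of pad_blue in the frame of board between 0.023 and 0.043 m and y of punch_blue in the frame of rack between -0.046 and -0.02 m) or (y of pad_blue in the frame of board between -0.043 and -0.023 m and y of punch_blue in the frame of rack between 0.02 and 0.046 m) or (y of pad_blue in the frame of board between -0.109 and -0.089 m and y of punch_blue in the frame of rack between 0.086 and 0.112 m)) and x of punch_blue in the frame of rack between -0.013 and 0.013 m and z of punch_blue in the frame of rack between 0.01 and 0.018 m); the robot touches nothing.
It fails at once if a punch is tipped over (tilted more than 0.6 rad) (angle between any of punch_red, punch_yellow, punch_green, punch_blue's own z axis and vertical above 0.6 rad).
It also fails if it takes over 96 s, if anything falls off the work surface, if the arm or the gripper's body presses on something with over 40 N, if the wrist force passes 120 N, or if a joint passes its speed limit or range.

ROBOT

A 7-joint arm with a two-finger parallel gripper is mounted at the origin on the work surface. World frame = base frame: x ahead of the robot, y to its left, z up, the work surface at z = 0. Lengths are in mm, angles in degrees, forces in N, time in s.
With the tool pointing down it reaches from about 350 to 900 mm from the base axis. Payload 19.9 kg.
Tool frame: the origin (TCP) lies between the finger pads; the fingertips stand 17 mm ahead of it and the grasp point (between the pads) lies 2 mm behind it (robot.tip_reach is the distance from the TCP to the fingertips, in mm); z points along the fingers, y is the line along which they close (so a half turn about z gives the same grasp; the last joint's range is limited). The gripper opens to 85 mm and grips with 20 to 120 N. Pads are 22 mm wide; open, the fingers measure 114 mm over their backs; the gripper's body (76 mm by 85 mm) begins 54 mm behind the grasp point. The pads swing forward as they close: fully open they stand 13 mm farther back than shut.
Start: joints at [-77.894, 23.915, -0.59, 92.452, 0.269, 63.638, -3.037], TCP at [156.312, 605.119, 248.26] pointing down, gripper open.
Joint ranges: [-161.28, 161.28], [-22.2, 115.67], [-73.04, 71.86], [3.21, 147.25], [-68.34, 248.33], [10.77, 114.83], [-161.83, 161.83]. Speed limits (degrees/s): [108.29, 108.29, 136.94, 136.94, 172.46, 172.46, 172.46].

INTERFACE

Orientations are given as a 3x3 rotation matrix whose columns are the frame's x, y, z axes.
In Python, from cell import robot gives the robot as it stands. Calls block until the motion is done:
- robot.reach(position, orientation): joint-space move of the TCP to a pose.
- robot.move_l(position, rot=None, feed=150, contact_N=None): straight line of the TCP; rot=None keeps the orientation; feed is the mean speed in mm/s. With contact_N (N) it stops when the force on the tool has changed by that much, and returns True; else False.
- robot.goto_joints(angles): joint-space move.
- robot.open_gripper() and robot.clamp(grasp_force=None): open the fingers fully, or close them until they stop; grasp_force is the grip in N (None keeps the last).
- robot.sleep(seconds).
- robot.ik(position, orientation): joint angles nearest the present ones, or None.
- robot.capture(name): name is "side" or "top"; returns the picture (480x640x3 uint8, red, green, blue); there is no depth.
- robot.calibration(name): a dict with "fx", "fy", "cx", "cy" (pixels), "R" (3x3) and "t" (3): a world point X has camera coordinates R X + t. Camera axes: x right, y down, z forward; pixel columns grow to the right and rows downward; lengths in mm; the calibration is good to about 2 mm. A picture is of the moment at which its call begins. calibration takes no time and is no camera call.
A pose or a line that the arm cannot do raises robot.IKError and nothing moves.
- robot.hand_in(): hands the job in; it is judged then, once.
Readings, each from a call of its own:
- robot.read_time_s(): time.
- robot.read_qpos(): joint angles.
- robot.read_dq(): joint speeds.
- robot.read_joint_torque(): joint torques, N m.
- robot.read_tcp_pos(): TCP position.
- robot.read_tool_rot(): TCP orientation.
- robot.read_ft_force(): force on the tool from outside, world axes, zero at the start.
- robot.read_torque(): the same for the moment, N m.
- robot.read_opening(): opening from 0.0 (shut) to 1.0 (fully open).
- robot.read_gripper_force(): force on a finger pad.
Only numpy, scipy, OpenCV 4.12 (cv2) and the standard library are available. Lean on these libraries where they do the work, as an engineer would, in place of code of your own. Each camera call takes 0.05 s, during which the arm holds its last target. There are 200 camera calls.

## Working session

There is one attempt and no reset: what is moved stays moved. The work goes in short steps, each a Python script; the robot and the scene stay as the last script left them, time stands still between calls to the robot, and variables do not carry over. Pictures are saved under pics/ and viewed, at most 14 in all, crops included, and the job is handed in when it is done.

```bash
mkdir -p pics; ls
python3 - <<'E'
from cell import robot
import cv2
for n in("top","side"):
    cv2.imwrite(f"pics/{n}0.png",robot.capture(n)[:,:,::-1]); c=robot.calibration(n); print(n,{k:(v.round(3).tolist() if hasattr(v,'round') and hasattr(v,'tolist') else v) for k,v in c.items()})
print(robot.read_tool_rot(),robot.read_time_s())
E
```

```text
pics
top {'fx': 616.7436105972682, 'fy': 616.7436105972682, 'cx': 322.3751484874391, 'cy': 246.90809094703525, 'R': [[0.009, -1.0, 0.015], [-0.989, -0.011, -0.146], [0.146, -0.014, -0.989]], 't': [-48.496, 547.826, 844.833]}
side {'fx': 443.1610831676226, 'fy': 443.1610831676226, 'cx': 319.76334333366356, 'cy': 239.05988912141387, 'R': [[-0.724, -0.689, 0.009], [-0.406, 0.416, -0.813], [0.557, -0.593, -0.582]], 't': [371.93, 260.597, 423.924]}
[[-9.68213799e-01  2.50123985e-01 -1.78340430e-04]
 [ 2.50124027e-01  9.68213174e-01 -1.10524786e-03]
 [-1.03777445e-04 -1.11472345e-03 -9.99999373e-01]] 0.1
```

View pics/top0.png

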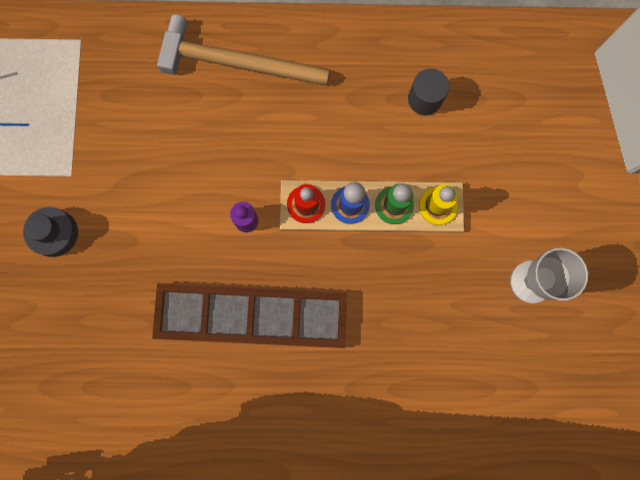

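View pics/side0.png

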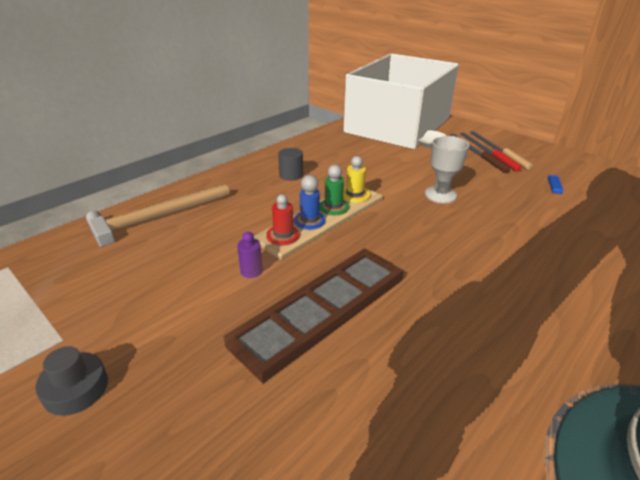

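Candidates for the red punch, in top-view pixels:
- Red-sleeved punch on the board at (306,203).
- Purple look-alike off the board at (244,215).
- Dark dies at (50,232) and (429,92).

I choose the red one on the red pad. From left to right the pads hold red, blue, green and yellow. The rack pockets are at about (182,312), (229,314), (274,316) and (320,319).

```bash
cat > h.py <<'E'
from cell import robot
import cv2, numpy as np
def ray(n,px):
    c=robot.calibration(n); R=np.array(c["R"]); t=np.array(c["t"])
    d=R.T@np.array([(px[0]-c["cx"])/c["fx"],(px[1]-c["cy"])/c["fy"],1.]); return -R.T@t,d
def plane(n,px,z):
    o,d=ray(n,px); return (o+d*(z-o[2])/d[2])
def tri(pa,pb):
    (o1,d1),(o2,d2)=ray("top",pa),ray("side",pb)
    s=np.linalg.lstsq(np.c_[d1,-d2],o2-o1,rcond=None)[0]; a,b=o1+s[0]*d1,o2+s[1]*d2
    return (a+b)/2,np.linalg.norm(a-b)
def hsv(im): return cv2.cvtColor(im,cv2.COLOR_RGB2HSV)
def blobs(m,amin,roi):
    x0,y0,x1,y1=roi; k=np.zeros_like(m); k[y0:y1,x0:x1]=m[y0:y1,x0:x1]
    cs=[c for c in cv2.findContours(k,cv2.RETR_EXTERNAL,cv2.CHAIN_APPROX_NONE)[0] if cv2.contourArea(c)>amin]
    return sorted(cs,key=lambda c:c[:,0,0].mean())
def cen(c): return np.array(cv2.minEnclosingCircle(c)[0])
def rect_pose(c,z,n="top"):   # centre, yaw, size of a rectangle lying crosswise at height z
    w=np.array([plane(n,p,z)[:2] for p in c[:,0]],np.float32)
    (cx,cy),_,_=r=cv2.minAreaRect(w); b=cv2.boxPoints(r)
    e=[b[1]-b[0],b[2]-b[1]]; e.sort(key=np.linalg.norm); l=e[1]*np.sign(e[1][1])
    return np.array([cx,cy]),np.arctan2(-l[0],l[1]),[float(np.linalg.norm(v)) for v in e]
E
python3 - <<'E'
from h import *
np.set_printoptions(precision=1,suppress=True)
T,S=robot.capture("top"),robot.capture("side"); H,HS=hsv(T),hsv(S)
bd=cv2.inRange(H,(12,30,150),(28,140,255))
rd=cv2.inRange(H,(0,60,0),(20,255,105))
grey=lambda h,lo:cv2.inRange(h,(0,0,lo),(180,60,255))
roib=(265,170,475,240); roir=(140,272,365,358)
def all4(mask,a,roi): return blobs(mask,a,roi)
bc=np.concatenate(blobs(bd,40,roib)); print("board",rect_pose(bc,12))
rk=max(blobs(rd,500,roir),key=cv2.contourArea); print("rack",rect_pose(rk,22))
P=blobs(grey(H,50),500,roir); print("pockets",[ (cen(c),plane("top",cv2.minAreaRect(c)[0],14)) for c in P])
BT=blobs(grey(H,90),50,(285,175,470,212)); BS=blobs(grey(HS,90),40,(268,150,372,212))
print(len(BT),len(BS),[cen(c) for c in BT],[cen(c) for c in BS])
if len(BT)==len(BS)==4:
    for a,b in zip(BT,BS): print(tri(cen(a),cen(b)))
rng={'red':((0,180,90),(6,255,255)),'blue':((105,150,60),(125,255,255)),'green':((50,120,40),(85,255,255)),'yellow':((22,180,120),(32,255,255))}
V=T.copy()
for k,(lo,hi) in rng.items():
    c=max(blobs(cv2.inRange(H,lo,hi),100,roib),key=cv2.contourArea); p=c[:,0]; x,y,w,h=cv2.boundingRect(c)
    L,Rr=plane("top",(x,0+y+h*.6),18),plane("top",(x+w,y+h*.6),18)
    print(k,(x,y,w,h),"pad y",(L+Rr)[1]/2,"dia",L[1]-Rr[1])
    cv2.drawContours(V,[c],-1,(255,255,255),1)
for c in P+BT+[rk]: cv2.drawContours(V,[c],-1,(0,255,255),1)
b=cv2.boxPoints(cv2.minAreaRect(bc)).astype(int); cv2.drawContours(V,[b],-1,(255,0,255),1)
cv2.imwrite("pics/chk.png",cv2.resize(V[165:365,140:480],None,fx=2.3,fy=2.3)[:,:,::-1])
E
```

```text
board (array([ 616.2, -116.8]), np.float32(-0.00069706247), [76.16310119628906, 274.5898132324219])
rack (array([452.5,  48.5]), np.float32(-0.039171323), [82.90679931640625, 297.8092346191406])
pockets [(array([182. , 311.5]), array([454.7, 159.1,  14. ])), (array([227.5, 314. ]), array([451.9,  93.2,  14. ])), (array([273., 316.]), array([449.4,  27. ,  14. ])), (array([318.5, 318.5]), array([446.6, -39.1,  14. ]))]
4 4 [array([305.9, 193.8]), array([354.1, 192.1]), array([401.5, 192.5]), array([447., 194.])] [array([281.5, 200.7]), array([308.5, 184.4]), array([334.5, 173. ]), array([356.5, 162.4])]
(array([617.6, -18.3,  80.2]), np.float64(2.364176881145208))
(array([620.2, -84.9,  83.7]), np.float64(3.040107238489461))
(array([ 620.4, -151.5,   81.7]), np.float64(1.4672277949957306))
(array([ 619.6, -214.5,   81.5]), np.float64(2.766659475501736))
red (287, 184, 38, 39) pad y -18.673676909281788 dia 56.461957784332114
blue (340, 188, 23, 23) pad y -86.33345024067856 dia 34.29821239439845
green (376, 185, 37, 39) pad y -150.4465116599109 dia 55.2051246047334
yellow (419, 184, 39, 41) pad y -216.1634313977726 dia 58.31395224230579
```

View pics/chk.png

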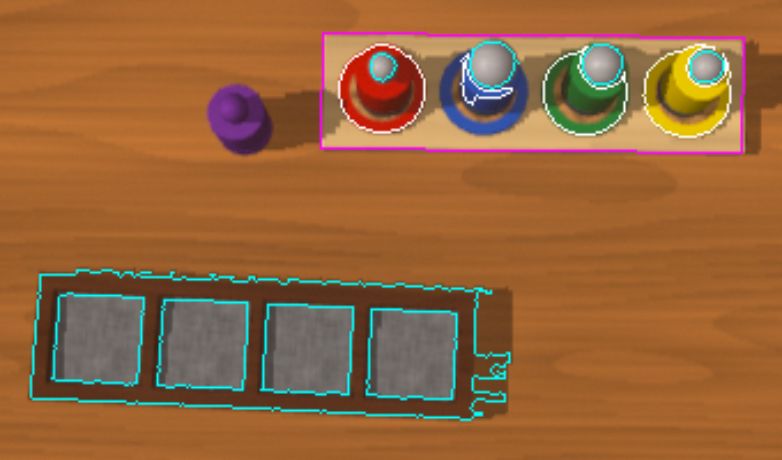

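The chosen objects check out. The board measures 76x275 mm (76x276 given), with a yaw of about 0. Pads and pockets are both 66 mm apart, and the ball heights are within 5 mm of what they should be. The crop confirms the red punch on the red pad, with the purple one off the board. Next I move the red punch into the far-right pocket.

```bash
cat >> h.py <<'E'
names=["red","blue","green","yellow"]
pick={n:np.array([617.,y]) for n,y in zip(names,[-18.2,-84.3,-150.3,-215.5])}
slot={n:np.array(p) for n,p in zip(names,[(446.6,-39.1),(449.3,26.9),(452.,93.),(454.7,159.1)])}
def rot(a): c,s=np.cos(a),np.sin(a); return np.array([[-s,c,0],[c,s,0],[0,0,-1.]])
def carry(n,zt=180):
    p,s=pick[n],slot[n]; h=37
    robot.reach([*p,zt],rot(0)); robot.move_l([*p,18+h],feed=120)
    robot.clamp(50); robot.sleep(.2)
    print(n,"open",robot.read_opening(),"F",robot.read_gripper_force(),"tcp",robot.read_tcp_pos())
    robot.move_l([*p,zt],feed=150); print("lifted",robot.read_opening(),robot.read_ft_force())
    robot.move_l([*s,zt],rot(-.041),feed=180)
    robot.move_l([*s,14+h+10],feed=120)
    print("contact",robot.move_l([*s,14+h-2],feed=25,contact_N=6),robot.read_tcp_pos())
    robot.open_gripper(); robot.move_l([*s,zt],feed=150)
    print("t",robot.read_time_s())
def snap(f):
    cv2.imwrite(f"pics/{f}.png",np.hstack([robot.capture("top")[160:360,140:480],robot.capture("side")[150:350,215:415]])[:,:,::-1])
E
python3 - <<'E'
from h import *
np.set_printoptions(precision=1,suppress=True)
carry("red"); snap("red")
E
```

```text
red open 0.40960635450521904 F 49.31852996349335 tcp [617.1 -18.2  55.4]
lifted 0.4101155616094807 [-0.4 -0.5 -4. ]
contact True [446.8 -38.9  51.3]
t 10.0583
```

View pics/red.png

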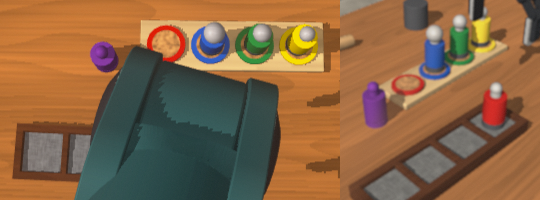

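The red punch stands upright in the far-right pocket (side crop, about (494,110)). Contact came at exactly the expected height, and its pad is now empty. I carry on with the other three, checking each grip.

Run:
```python
from h import *
np.set_printoptions(precision=1,suppress=True)
for n in names[1:]: carry(n)
robot.reach([400,380,300],rot(.7))
T=robot.capture("top"); S=robot.capture("side"); cv2.imwrite("pics/end.png",np.hstack([T[160:360,140:480],S[150:380,200:420][:200]])[:,:,::-1])
H=hsv(T)
B=blobs(cv2.inRange(H,(0,0,120),(180,60,255)),40,(140,260,365,340)); print([(cen(c),plane("top",cen(c),82)) for c in B])
print(robot.read_time_s())
```

```text
blue open 0.4131112837613447 F 49.33315873146057 tcp [617.1 -84.2  55.4]
lifted 0.41020854762451575 [ 0.6 -0.  -2. ]
contact True [449.8  27.1  51.2]
t 18.1833
green open 0.40964587771154853 F 49.38332498073578 tcp [ 617.2 -150.3   55.5]
lifted 0.41059568539482544 [-0.1  0.3 -2.6]
contact True [452.5  93.2  51.2]
t 26.95
yellow open 0.4071593178458546 F 49.46943640708923 tcp [ 617.2 -215.5   55.5]
lifted 0.40533404316470306 [ 0.5  0.7 -2.4]
contact True [455.1 159.3  51.2]
t 36.7
[(array([169.5, 310.1]), array([454.2, 161.9,  82. ])), (array([219., 313.]), array([450.9,  95.5,  82. ]))]
37.8083
```

View pics/end.png

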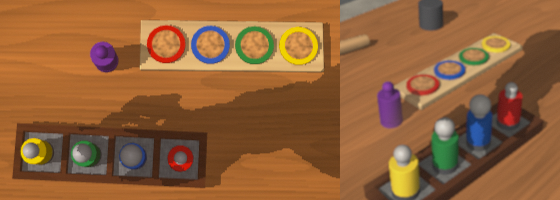

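In the final picture all four punches stand upright and centred in their pockets. From left to right they are yellow (175,310), green (225,313), blue (273,316) and red (320,318), and all four pads are empty. The two ball heads I could measure, yellow and green, are within 3 mm of their pocket centres.

```bash
python3 -c "
from cell import robot
print(robot.hand_in())"
```

```text
the job is handed in; nothing more can be done
None
```

All four punches stand upright in the rack in reverse order (yellow, green, blue, red from the left), and the job was handed in at about 38 s; the hand-in call returned no verdict.

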